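# Sweep the wheel-centre caps into the parts fence

### The arm

A 7-joint arm with a two-finger parallel gripper is mounted at the origin on the work surface. World frame = base frame: x ahead of the robot, y to its left, z up, the work surface at z = 0. Lengths are in m, angles in rad, forces in N, time in s.
With the tool pointing down it reaches from about 0.425 to 0.825 m from the base axis. Payload 3.6 kg.
Tool frame: the origin (TCP) lies on the centre line of the jaws, within the pads' length; the fingertips stand 11 mm ahead of it and the grasp point (between the pads) lies 8 mm behind it (bot.tip_extent is the distance from the TCP to the fingertips, in m); z points along the fingers, y is the line along which they close (so a half turn about z gives the same grasp; the last joint's range is limited). The gripper opens to 85 mm and grips with 20 to 120 N. Pads are 22 mm wide; open, the fingers measure 114 mm over their backs; the gripper's body (76 mm by 85 mm) begins 54 mm behind the grasp point. The pads swing forward as they close: fully open they stand 13 mm farther back than shut.
Start: joints at [-1.175, 0.615, -0.013, 1.423, 0.008, 1.103, -0.04], TCP at [0.266, 0.593, 0.242] pointing down, gripper open.
Joint ranges: [-3.12, 3.12], [-0.3, 2.06], [-1.34, 1.32], [0.26, 2.42], [-1.36, 4.5], [0.01, 1.98], [-2.84, 2.84]. Speed limits (rad/s): [2.79, 2.79, 3.14, 3.14, 3.14, 3.14, 3.14].

### API

Orientations are given as a unit quaternion [x, y, z, w].
In Python, from rig import bot gives the robot as it stands. The module is installed in compiled form; this text tells all that it offers.
- The arm moves only by the tool jog_arm, never from a script. Its argument "targets" is one flat list of numbers, 6 for each row, row after row: the shift along the world's x, y, z normalised to -1 to 1, where 1 is 0.06 m, then the turn, a rotation vector about the world's x, y, z normalised to -1 to 1, where 1 is 8 degrees. In form: [dx, dy, dz, wx, wy, wz, dx, dy, dz, wx, wy, wz, ...]. A call has 1 to 8 rows; each row shifts and turns the commanded pose from where the row before left it; what a row does not reach is not made up. A row lasts 1/8 s, in which the tool goes at most 62.5 mm and 10.7 degrees, less where a joint would pass 70% of its speed; a pose out of reach is approached as far as the arm can. A call with a number of a shift or a turn outside -1 to 1 is refused whole. A call with a gripper value outside its range is refused whole. "jaw" is the closure in counts, from 0 (fully open) to 255 (shut), set as the call begins (left out, the last holds). The fingers move at their own pace and stop on an object; "grip_force" is the grip in N (left out, the last holds). Time passes only in rows, so rows that do not move let the fingers close. It gives the time, the measured TCP pose, the force, the opening and the grip force at its end, in the units of the state.
- bot.read_state(): the state, without advancing time (a new reading comes with each control period).
- bot.capture(name): name is "side" or "top"; returns the picture (384x512x3 uint8, red, green, blue); there is no depth.
- bot.camera_model(name): a dict with "mtx" (3x3 intrinsics, pixels), "k1" (the pictures are not rectified: a ray, as slopes to the right and down, at radius r is drawn at 1 + k1 r^2 times it, then the intrinsics apply), "rvec" (rotation vector, rad) and "tvec" (3), from world to camera coordinates, as OpenCV has them. Camera axes: x right, y down, z forward; pixel columns grow to the right and rows downward; lengths in m; the calibration is good to about 2 mm. A picture is of the moment at which its call begins. camera_model takes no time and is no camera call.
- bot.job_done(): hands the job in; it is judged then, once.
The state is a dict: "clock": time; "joint_positions": joint angles; "joint_velocities": joint speeds; "joint_torque": joint torques, N m; "tcp_pos": TCP position; "tcp_rot": TCP orientation; "ft_force": force on the tool from outside, world axes, zero at the start; "wrist_torque": the same for the moment, N m; "finger_gap": finger opening in m; "grasp_force": force on a finger pad.
Only numpy, scipy, OpenCV 4.12 (cv2) and the standard library are available. Lean on these libraries where they do the work, as an engineer would, in place of code of your own. Each camera call takes 0.05 s, during which the arm holds its last target. There are 200 camera calls.

### The job

Three flat black wheel-centre caps are scattered on the bamboo worktop. Sweep all three gently along the worktop with the fingertips, through the open side of the low yellow parts fence, until each lies flat and wholly inside it. Never pinch, lift, tip up or press down hard on a cap, and leave the polisher, pad holder, brushes, jar, bottle and tin where they are.

Things in the scene. Friction and masses are not known exactly. Their poses are not given: they have to be found in the camera images.
- fence: low yellow three-sided fence fixed to the worktop at the left, open side roughly towards world -y. Inside 150 deep (its x) by 200 wide (its y); walls 25 high, 8 thick; a blue sheet too thin to feel marks the ground, level with the worktop, no sill. Origin: centre of the inside at worktop height; x points inward (open side at x=-75, back wall at +75, side walls at y=-100 and +100) (mm)
- fence_mouth (a point): middle of the fence's open side, at worktop height, 75 from the fence's origin; axes as the fence (mm)
- cap0: loose wheel-centre cap, a flat black disc with a silver ring on top, 56 diameter, 16 high, about 35 g, lying flat on the worktop (z = 0) outside the fence and sliding freely when pushed at its edge; one of three alike; origin at the centre of its underside, z up (mm)
- cap1: loose wheel-centre cap, a flat black disc with a silver ring on top, 56 diameter, 16 high, about 35 g, lying flat on the worktop (z = 0) outside the fence and sliding freely when pushed at its edge; one of three alike; origin at the centre of its underside, z up (mm)
- cap2: loose wheel-centre cap, a flat black disc with a silver ring on top, 56 diameter, 16 high, about 35 g, lying flat on the worktop (z = 0) outside the fence and sliding freely when pushed at its edge; one of three alike; origin at the centre of its underside, z up (mm)
- polisher: compact cordless polisher, grey and black with a red button on top, about 310 x 90 x 110 high; loose, near the back right; origin under its middle, x along the body towards its round orange pad (mm)
- pad_holder: round grey plastic pad holder, 124 across, 34 high, lying flat near the back; origin at the centre of its underside (mm)
- brush_a: short detailing brush with a blue handle, about 160 long, lying near the robot, roughly along world y; origin under its middle, x along the brush (mm)
- brush_b: short detailing brush with a red handle, about 160 long, lying on the right near the robot, roughly along world y; origin under its middle, x along the brush (mm)
- jar: lidded white ceramic jar, 88 across, 115 high, at the back left; origin at the centre of its underside (mm)
- bottle: green plastic bottle, 64 across, 190 high, at the far left; origin at the centre of its underside (mm)
- tin: flat round aluminium tin, 90 across, 34 high, on the left near the robot; origin at the centre of its underside (mm)
Not all that is in view belongs to the job. Leave any blue or turquoise look-alike of the cap1 alone.

How it is judged:
At the end, for the whole second after the job is handed in: All three caps lie flat (within 0.1 rad, underside below 5 mm) and at rest wholly inside the fence (edge not more than about 2 mm outside the line of the open side); every bystander is within 20 mm of where it was (x of cap0 in the frame of fence between -0.049 and 0.052 m and y of cap0 in the frame of fence between -0.077 and 0.077 m and angle between each of cap0, cap1, cap2's own z axis and vertical below 0.1 rad and height (world z) of each of cap0, cap1, cap2 below 0.005 m and linear speed of each of cap0, cap1, cap2 below 0.01 m/s and x of cap1 in the frame of fence between -0.049 and 0.052 m and y of cap1 in the frame of fence between -0.077 and 0.077 m and x of cap2 in the frame of fence between -0.049 and 0.052 m and y of cap2 in the frame of fence between -0.077 and 0.077 m and distance of each of polisher, pad_holder, brush_a, brush_b, jar, bottle, tin from where it was at the start of the episode below 0.02 m); the robot touches nothing.
It fails at once if a cap is lifted off the worktop or tipped up (height (world z) of any of cap0, cap1, cap2 above 0.012 m or angle between any of cap0, cap1, cap2's own z axis and vertical above 0.4 rad).
It fails at once if a cap is pinched, pressed down on or jammed with more than 25 N (contact force between the fingers and cap0 above 25 N or contact force between the fingers and cap1 above 25 N or contact force between the fingers and cap2 above 25 N).
It fails at once if the polisher, pad holder, a brush, the jar, the bottle or the tin is moved by more than 20 mm (distance of any of polisher, pad_holder, brush_a, brush_b, jar, bottle, tin from where it was at the start of the episode above 0.02 m).
It fails at once if the jar or the bottle is tipped (angle between any of jar, bottle's own z axis and vertical above 0.3 rad).
It also fails if it takes over 72 s, if anything falls off the work surface, if the arm or the gripper's body presses on something with over 40 N, if the wrist force passes 120 N, or if a joint passes its speed limit or range.

## Working session

There is one attempt and no reset: what is moved stays moved. The work goes in short steps, Python scripts to look and compute and a tool call to move; the robot and the scene stay as the last step left them, time stands still between calls to the robot, and variables do not carry over. Pictures are saved under pics/ and viewed, at most 10 in all, crops included, and the job is handed in when it is done.

Besides the shell and the picture viewer there is one more tool, called after "Emit:" by a JSON object that holds its "method" and its "body", one argument or row to a line. jog_arm: Moves the arm, as the interface text tells. Scaled input: -1 to 1 covers 0.06 m each way for a shift and 8 degrees each way for a turn. Its arguments: {"type":"object","properties":{"targets":{"type":"array","items":{"type":"number","minimum":-1,"maximum":1}},"jaw":{"type":"number"},"grip_force":{"type":"number"}},"required":["targets"]}

```bash
mkdir -p pics
cat > h.py <<'E'
import numpy as np, cv2
from rig import bot
def ray(cam,uv,z):
    m=bot.camera_model(cam);K=np.array(m["mtx"]);R=cv2.Rodrigues(np.array(m["rvec"],float))[0];t=np.array(m["tvec"],float).ravel()
    uv=np.atleast_2d(np.array(uv,float))
    n=cv2.undistortPoints(uv.reshape(-1,1,2),K,np.array([m["k1"],0,0,0,0],float)).reshape(-1,2)
    d=np.c_[n,np.ones(len(n))]@R; c=-R.T@t
    return c+d*((z-c[2])/d[:,2])[:,None]
def snap(cam,name):
    im=cv2.cvtColor(bot.capture(cam),cv2.COLOR_RGB2BGR); cv2.imwrite(f"pics/{name}.png",im); return im
E
python3 - <<'E'
from h import *
for c in("top","side"): snap(c,c+"0")
s=bot.read_state();print(s["clock"],s["tcp_pos"],s["tcp_rot"],s["finger_gap"])
for c in("top","side"):
    print(ray(c,[[0,0],[511,0],[0,383],[511,383],[256,192]],0).round(3))
E
```

```text
0.1 [0.26582948 0.5924421  0.24124831] [ 2.09296633e-01  9.77851523e-01 -1.12371726e-03 -2.35143469e-04] 0.0852514994188796
[[ 1.254  0.993  0.   ]
 [ 1.194 -0.809  0.   ]
 [-0.039  0.926  0.   ]
 [-0.084 -0.671  0.   ]
 [ 0.542  0.105  0.   ]]
[[-0.692  2.902  0.   ]
 [ 3.436  1.886  0.   ]
 [-0.04  -0.247  0.   ]
 [ 0.897 -0.528  0.   ]
 [ 0.588  0.136 -0.   ]]
```

View pics/top0.png

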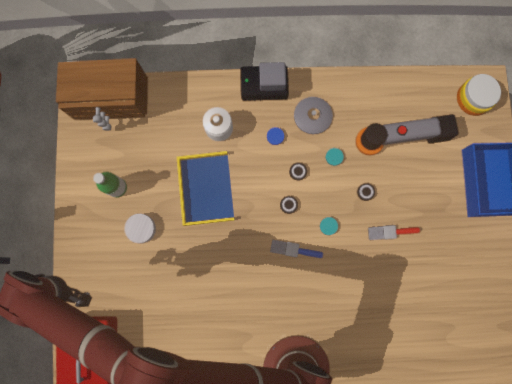

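View pics/side0.png

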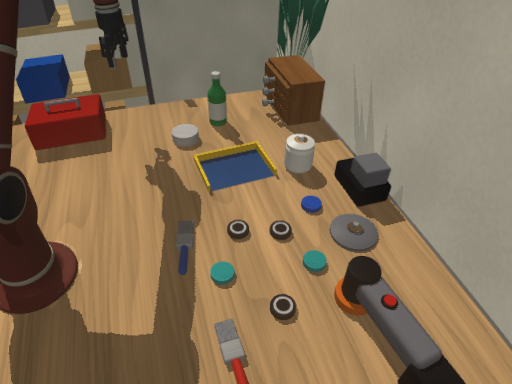

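The top view shows the fence at about (180–233, 152–224), opening to the right. The black caps are at about (298,171), (289,204) and (366,191). The look-alikes are at (335,157), (329,226) and (275,136), and brush_a is near (297,249).

```bash
cat >> h.py <<'E'
def blobs(mask,amin=30):
    n,l,st,ce=cv2.connectedComponentsWithStats(mask.astype(np.uint8));return [(ce[i],st[i]) for i in range(1,n) if st[i][4]>amin]
def caps(im,show=True):
    hsv=cv2.cvtColor(im,cv2.COLOR_BGR2HSV); out=[]
    m=(hsv[...,2]<75)
    m=cv2.morphologyEx(m.astype(np.uint8),cv2.MORPH_CLOSE,np.ones((3,3)))
    cs,_=cv2.findContours(m,cv2.RETR_EXTERNAL,cv2.CHAIN_APPROX_NONE)
    for c in cs:
        if len(c)<20: continue
        (u,v),r=cv2.minEnclosingCircle(c)
        if 6<r<17 and cv2.contourArea(c)>.6*np.pi*r*r: out.append((u,v,r))
    return out
E
python3 - <<'E'
from h import *
im=cv2.imread("pics/top0.png");hsv=cv2.cvtColor(im,cv2.COLOR_BGR2HSV)
for u,v,r in caps(im): print("cap",u,v,r,ray("top",[u,v],.012).round(3))
y=cv2.inRange(hsv,(22,120,110),(34,255,255));
c=max(cv2.findContours(y,cv2.RETR_EXTERNAL,cv2.CHAIN_APPROX_NONE)[0],key=len)
m=np.zeros_like(y);m[140:235,170:245]=y[140:235,170:245]
pts=np.argwhere(m)[:,::-1]
b=cv2.boxPoints(cv2.minAreaRect(pts.astype(np.float32)));print("fence outer",b,ray("top",b,.025).round(3))
bl=cv2.inRange(hsv,(100,80,50),(125,255,255));mm=np.zeros_like(bl);mm[145:235,175:245]=bl[145:235,175:245]
b=cv2.minAreaRect(np.argwhere(mm)[:,::-1].astype(np.float32));print("blue",ray("top",cv2.boxPoints(b),0).round(3))
t=cv2.inRange(hsv,(80,120,60),(128,255,255))
for ce,s in blobs(t): print("blueish",ce.round(),s[2:],ray("top",ce,.012).round(3), ray("top",[[s[0],s[1]],[s[0]+s[2],s[1]+s[3]]],.012).round(3).tolist())
print("tin",ray("top",[139,228],.034),"jar",ray("top",[217,125],.1),"bot",ray("top",[117,188],.0), "brushA ends",ray("top",[[272,246],[322,254],[275,240],[270,255]],.01))
S=cv2.imread("pics/side0.png")
for u,v,r in caps(S): print("side cap",u,v,r,ray("side",[u,v],.012).round(3))
E
```

```text
cap 373.4752502441406 135.65347290039062 13.6255521774292 [[ 0.709 -0.272  0.012]]
fence outer [[174.99074 155.9114 ]
 [225.9568  150.58658]
 [233.23137 220.21463]
 [182.2653  225.53946]] [[0.66  0.354 0.025]
 [0.672 0.195 0.025]
 [0.454 0.177 0.025]
 [0.442 0.333 0.025]]
blue [[0.651 0.338 0.   ]
 [0.661 0.194 0.   ]
 [0.468 0.179 0.   ]
 [0.458 0.321 0.   ]]
blueish [275. 136.] [ 17  16 213] [[0.718 0.04  0.012]] [[0.744, 0.064, 0.012], [0.69, 0.013, 0.012]]
blueish [488. 179.] [  49   73 3278] [[ 0.56  -0.638  0.012]] [[0.678, -0.564, 0.012], [0.438, -0.705, 0.012]]
blueish [334. 156.] [ 17  16 204] [[ 0.646 -0.143  0.012]] [[0.67, -0.119, 0.012], [0.617, -0.17, 0.012]]
blueish [210. 193.] [  44   63 1922] [[0.543 0.246 0.012]] [[0.658, 0.312, 0.012], [0.456, 0.178, 0.012]]
blueish [328. 226.] [ 16  17 211] [[ 0.429 -0.114  0.012]] [[0.454, -0.092, 0.012], [0.4, -0.139, 0.012]]
tin [[0.43768767 0.46393141 0.034     ]] jar [[0.73375784 0.21480351 0.1       ]] bot [[0.56807299 0.54359137 0.        ]] brushA ends [[ 0.37306976  0.06091937  0.01      ]
 [ 0.34378306 -0.09082403  0.01      ]
 [ 0.39105117  0.05115486  0.01      ]
 [ 0.34594421  0.06790024  0.01      ]]
side cap 282.66741943359375 306.762451171875 13.214465141296387 [[ 0.53  -0.24   0.012]]
```

```bash
cat >> h.py <<'E'
def localcap(im,cam,u,v,w):
    g=im.max(2).astype(int);p=g[v-w:v+w+1,u-w:u+w+1]
    hs=cv2.cvtColor(im,cv2.COLOR_BGR2HSV)[v-w:v+w+1,u-w:u+w+1]
    m=((hs[...,1]<70)|(p<70)).astype(np.uint8)
    c=max(cv2.findContours(m,cv2.RETR_EXTERNAL,cv2.CHAIN_APPROX_NONE)[0],key=cv2.contourArea)
    x,y,ww,hh=cv2.boundingRect(c);M=cv2.moments(c)
    q=(M["m10"]/M["m00"]+u-w,M["m01"]/M["m00"]+v-w)
    return q,(ww,hh),ray(cam,q,.012)[0].round(4)
FC=np.array([.5595,.258]);FX=np.array([-.072,.997]);FY=np.array([-.997,-.072])
def fen(p): d=np.array(p[:2])-FC; return (d@FX).round(4),(d@FY).round(4)
E
python3 - <<'E'
from h import *
im=cv2.imread("pics/top0.png");S=cv2.imread("pics/side0.png")
for u,v in((298,171),(289,204),(366,191)): print(localcap(im,"top",u,v,13))
for u,v in((281,230),(238,229),(283,307)): print("s",localcap(S,"side",u,v,16))
E
```

```text
((297.913470993117, 170.75712881022616), (16, 16), array([ 0.6034, -0.0275,  0.012 ]))
((288.5511737089202, 204.27699530516432), (16, 16), array([0.4994, 0.0057, 0.012 ]))
((365.80686274509804, 191.34117647058824), (16, 16), array([ 0.5321, -0.2363,  0.012 ]))
s ((280.264367816092, 229.97758620689655), (21, 19), array([ 0.5999, -0.0317,  0.012 ]))
s ((237.8650519031142, 229.28200692041523), (21, 19), array([0.497 , 0.0009, 0.012 ]))
s ((282.3593479014915, 306.80575789108565), (26, 25), array([ 0.5289, -0.2394,  0.012 ]))
```

Emit:
{"method": "jog_arm", "body": {
  "targets": [0.7,-1,0,0,0,-1,0.7,-1,0,0,0,-1,0.7,-1,0,0,0,-1,0.7,-1,0,0,0,-1,0.7,-1,0,0,0,-1,0.7,-1,0,0,0,-1,0.7,-1,0,0,0,-1,0.6,-1,0,0,0,-0.8],
  "jaw": 150
}}

```text
clock: 1.1
tcp_pos: [0.5499, 0.1796, 0.242]
tcp_rot: [0.687, 0.727, -0.0, -0.0]
ft_force: [0.1, -0.1, 0.3]
finger_gap: 0.0353
grasp_force: 0.0
```

Emit:
{"method": "jog_arm", "body": {
  "targets": [0,0,0,0,0,0]
}}

```text
clock: 1.23
tcp_pos: [0.5518, 0.1731, 0.2422]
tcp_rot: [0.69, 0.724, -0.001, 0.002]
ft_force: [-0.1, 0.7, -0.8]
finger_gap: 0.0352
grasp_force: 0.0
```

Emit:
{"method": "jog_arm", "body": {
  "targets": [0.14,-0.76,-0.3,0,0,0,0.14,-0.76,-0.3,0,0,0,0.14,-0.76,-0.3,0,0,0,0.14,-0.76,-0.3,0,0,0,0.14,-0.76,-0.3,0,0,0,0.14,-0.76,-0.3,0,0,0,0,0,0,0,0,0]
}}

```text
clock: 2.1
tcp_pos: [0.598, -0.0977, 0.1325]
tcp_rot: [0.688, 0.726, -0.002, -0.0]
ft_force: [-0.4, 0.0, -0.1]
finger_gap: 0.035
grasp_force: 0.0
```

Emit:
{"method": "jog_arm", "body": {
  "targets": [0.06,-0.04,-0.6,0,0,0,0,0,-0.6,0,0,0,0,0,-0.4,0,0,0,0,0,-0.2,0,0,0,0,0,0,0,0,0]
}}

```text
clock: 2.72
tcp_pos: [0.6029, -0.0936, 0.0259]
tcp_rot: [0.685, 0.728, -0.0, -0.001]
ft_force: [0.2, 0.2, 0.0]
finger_gap: 0.0354
grasp_force: 0.0
```

Run:
```python
from h import *
print(bot.tip_extent,bot.read_state()["tcp_pos"])
im=snap("side","s1");cv2.imwrite("pics/s1c.png",cv2.resize(im[150:310,180:380],None,fx=4,fy=3.75))
```

```text
0.011 [ 0.60291181 -0.09361266  0.0258766 ]
```

View pics/s1c.png

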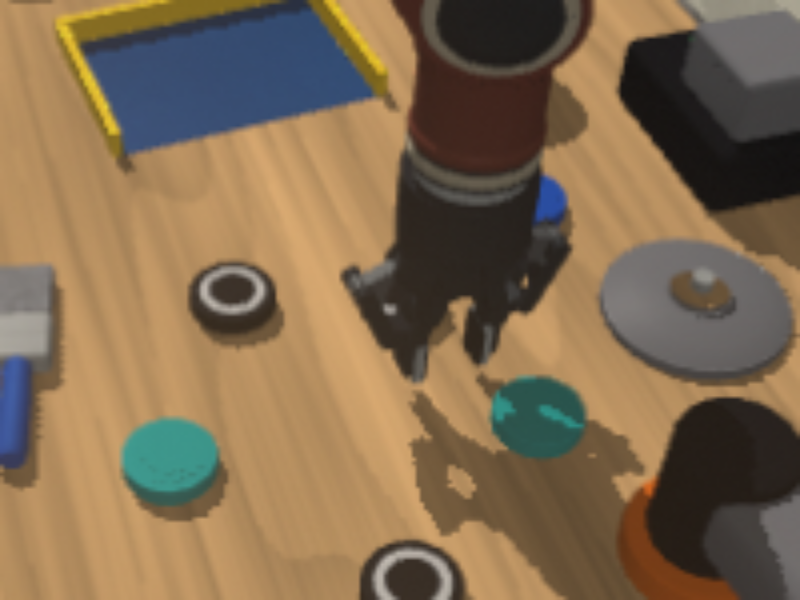

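The fingertips at crop (415,375) and (480,360) are just above the table behind cap A, clear of the turquoise look-alike.

Emit:
{"method": "jog_arm", "body": {
  "targets": [0,0,-0.1,0,0,0,0,0,-0.05,0,0,0,0,0,0,0,0,0]
}}

```text
clock: 3.15
tcp_pos: [0.6031, -0.095, 0.0173]
tcp_rot: [0.686, 0.728, -0.0, -0.0]
ft_force: [0.6, -0.2, 0.0]
finger_gap: 0.0352
grasp_force: 0.0
```

Run:
```python
from h import *
print(bot.read_state()["tcp_pos"])
im=snap("side","s2");cv2.imwrite("pics/s2c.png",cv2.resize(im[215:275,265:325],None,fx=10,fy=10,interpolation=cv2.INTER_NEAREST))
```

```text
[ 0.60306143 -0.09498499  0.01733417]
```

View pics/s2c.png

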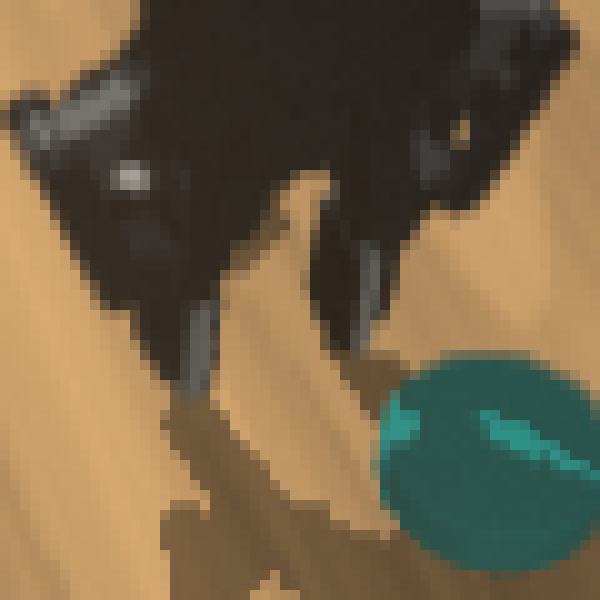

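The tips almost meet their shadows, so they're only a few mm above the table. Next I push the first cap.

Emit:
{"method": "jog_arm", "body": {
  "targets": [0,0.2,-0.03,0,0,0,0,0.2,0,0,0,0,0,0.2,0,0,0,0,0,0.25,0,0,0,0,0.01,0.3,0,0,0,0,0.01,0.3,0,0,0,0,0.01,0.3,0,0,0,0,0.01,0.3,0,0,0,0]
}}

```text
clock: 4.2
tcp_pos: [0.6056, 0.0294, 0.0155]
tcp_rot: [0.685, 0.728, 0.0, -0.0]
ft_force: [-0.3, -0.1, 0.4]
finger_gap: 0.0349
grasp_force: 0.1
```

Run:
```python
from h import *
im=snap("side","s3");cv2.imwrite("pics/s3c.png",cv2.resize(im[120:270,180:380],None,fx=4,fy=4))
```

```text
(no output)
```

View pics/s3c.png

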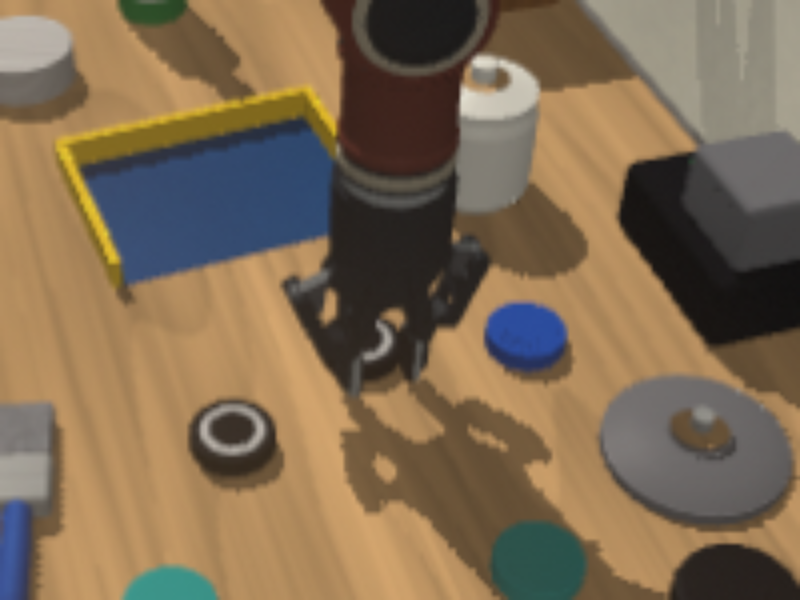

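The cap at crop (372,348) has moved with the fingers and is still seated between them.

Emit:
{"method": "jog_arm", "body": {
  "targets": [0,0.2,0,0,0,0,0,0.3,0,0,0,0,0,0.3,0,0,0,0,0,0.3,0,0,0,0,0,0.3,0,0,0,0,0,0.3,0,0,0,0,0,0.3,0,0,0,0,0,0.3,0,0,0,0]
}}

```text
clock: 5.25
tcp_pos: [0.6055, 0.1672, 0.0155]
tcp_rot: [0.686, 0.728, -0.0, 0.0]
ft_force: [0.1, 0.1, 0.4]
finger_gap: 0.0349
grasp_force: 0.2
```

Emit:
{"method": "jog_arm", "body": {
  "targets": [0,0.3,0,0,0,0,0,0.3,0,0,0,0,0,0.25,0,0,0,0,0,0.2,0,0,0,0,0,0.15,0,0,0,0,0,0.1,0,0,0,0,0,0,0,0,0,0]
}}

```text
clock: 6.12
tcp_pos: [0.6054, 0.2445, 0.0154]
tcp_rot: [0.685, 0.728, 0.0, -0.0]
ft_force: [0.0, -0.7, 0.3]
finger_gap: 0.035
grasp_force: 0.0
```

Emit:
{"method": "jog_arm", "body": {
  "targets": [0,0.15,0,0,0,0,0,0,0,0,0,0,0,-0.5,0.1,0,0,0,0,-0.6,0.4,0,0,0,-0.2,-0.6,0.6,0,0,0,-0.4,-0.8,0.2,0,0,0,-0.4,-0.8,0,0,0,0,-0.4,-0.8,0,0,0,0]
}}

```text
clock: 7.12
tcp_pos: [0.521, 0.0054, 0.0941]
tcp_rot: [0.686, 0.728, 0.0, 0.001]
ft_force: [0.6, -0.0, -0.4]
finger_gap: 0.0351
grasp_force: 0.0
```

Emit:
{"method": "jog_arm", "body": {
  "targets": [-0.4,-0.8,0,0,0,0,0,-0.3,0,0,0,0,0,0,0,0,0,0]
}}

```text
clock: 7.5
tcp_pos: [0.4975, -0.061, 0.0939]
tcp_rot: [0.687, 0.727, 0.0, 0.001]
ft_force: [0.3, 1.0, 0.1]
finger_gap: 0.0349
grasp_force: 0.0
```

Run:
```python
from h import *
im=snap("top","t4");cv2.imwrite("pics/t4c.png",cv2.resize(im[120:270,160:410],None,fx=3,fy=3))
```

```text
(no output)
```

View pics/t4c.png

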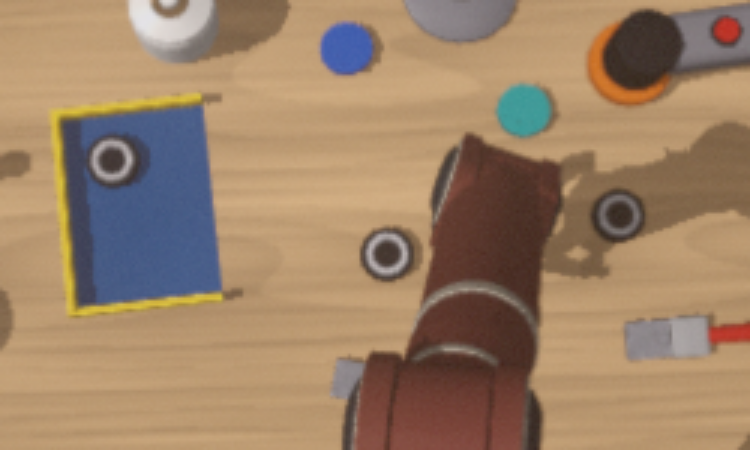

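Cap A at crop (112,160) is well inside the fence and nothing else has moved. Next is cap B.

Emit:
{"method": "jog_arm", "body": {
  "targets": [0,-0.05,-0.5,0,0,0,0,0,-0.5,0,0,0,0,0,-0.3,0,0,0,0,0,0,0,0,0,0,0.2,0,0,0,0,0,0.2,0,0,0,0,0,0.2,0,0,0,0,0,0.2,0,0,0,0]
}}

```text
clock: 8.55
tcp_pos: [0.4978, -0.0129, 0.0159]
tcp_rot: [0.685, 0.728, 0.0, 0.0]
ft_force: [0.3, -0.9, 0.3]
finger_gap: 0.0352
grasp_force: 0.4
```

Emit:
{"method": "jog_arm", "body": {
  "targets": [0.02,0.3,0,0,0,0,0.02,0.3,0,0,0,0,0.02,0.3,0,0,0,0,0.02,0.3,0,0,0,0,0.02,0.3,0,0,0,0,0.02,0.3,0,0,0,0,0.02,0.3,0,0,0,0,0.02,0.3,0,0,0,0]
}}

```text
clock: 9.55
tcp_pos: [0.507, 0.1309, 0.0157]
tcp_rot: [0.686, 0.728, -0.0, 0.0]
ft_force: [0.5, -0.1, 0.9]
finger_gap: 0.035
grasp_force: 0.5
```

Emit:
{"method": "jog_arm", "body": {
  "targets": [0,0.3,0,0,0,0,0,0.3,0,0,0,0,0,0.3,0,0,0,0,0,0.3,0,0,0,0,0,0.3,0,0,0,0,0,0.2,0,0,0,0,0,0.15,0,0,0,0,0,0.05,0,0,0,0]
}}

```text
clock: 10.55
tcp_pos: [0.507, 0.2445, 0.0154]
tcp_rot: [0.685, 0.728, -0.0, -0.0]
ft_force: [-0.6, -0.1, 1.4]
finger_gap: 0.0353
grasp_force: 0.5
```

Emit:
{"method": "jog_arm", "body": {
  "targets": [0,0,0,0,0,0,0,-0.5,0.1,0,0,0,0,-0.6,0.4,0,0,0,0,-0.8,0.6,0,0,0,0,-0.8,0.3,0,0,0,0.1,-0.8,0,0,0,0,0.1,-0.8,0,0,0,0,0.1,-0.8,0,0,0,0]
}}

```text
clock: 11.55
tcp_pos: [0.525, -0.0639, 0.0996]
tcp_rot: [0.686, 0.728, 0.0, -0.0]
ft_force: [0.8, -0.4, 1.2]
finger_gap: 0.0349
grasp_force: 0.0
```

Emit:
{"method": "jog_arm", "body": {
  "targets": [0.1,-0.8,0,0,0,0,0,-0.8,0,0,0,0,0,-0.8,0,0,0,0,0,-0.8,0,0,0,0,0,-0.8,0,0,0,0,0,0,0,0,0,0]
}}

```text
clock: 12.3
tcp_pos: [0.5286, -0.3089, 0.0997]
tcp_rot: [0.689, 0.725, -0.002, 0.002]
ft_force: [-0.3, 0.2, 0.3]
finger_gap: 0.0351
grasp_force: 0.0
```

Run:
```python
from h import *
im=snap("top","t5");cv2.imwrite("pics/t5c.png",cv2.resize(im[120:270,160:410],None,fx=3,fy=3))
```

```text
(no output)
```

View pics/t5c.png

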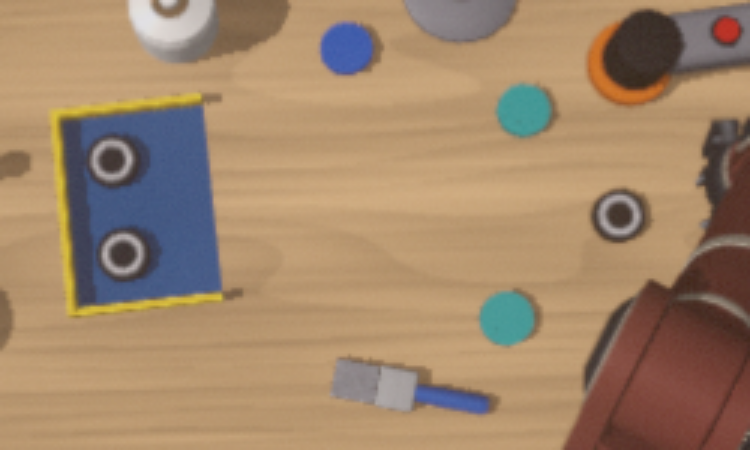

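Caps A and B, at crop (112,160) and (123,254), are both inside. Last is cap C at (619,214), with a clear path between the two turquoise discs.

Emit:
{"method": "jog_arm", "body": {
  "targets": [0.03,0,-0.5,0,0,0,0,0,-0.5,0,0,0,0,0,-0.3,0,0,0,0,0,-0.1,0,0,0,0,0.2,0,0,0,0,0,0.2,0,0,0,0,0,0.2,0,0,0,0,0,0.2,0,0,0,0]
}}

```text
clock: 13.35
tcp_pos: [0.5334, -0.2532, 0.0162]
tcp_rot: [0.685, 0.728, 0.0, 0.001]
ft_force: [-0.5, -0.3, 1.2]
finger_gap: 0.0353
grasp_force: 0.4
```

Emit:
{"method": "jog_arm", "body": {
  "targets": [0.02,0.3,0,0,0,0,0.02,0.3,0,0,0,0,0.02,0.3,0,0,0,0,0.02,0.3,0,0,0,0,0.02,0.3,0,0,0,0,0.02,0.3,0,0,0,0,0.02,0.3,0,0,0,0,0.02,0.3,0,0,0,0]
}}

```text
clock: 14.35
tcp_pos: [0.5426, -0.1088, 0.0155]
tcp_rot: [0.686, 0.728, -0.0, -0.0]
ft_force: [0.1, -0.9, 1.1]
finger_gap: 0.035
grasp_force: 0.6
```

Emit:
{"method": "jog_arm", "body": {
  "targets": [0.02,0.3,0,0,0,0,0.02,0.3,0,0,0,0,0.02,0.3,0,0,0,0,0.02,0.3,0,0,0,0,0.02,0.3,0,0,0,0,0.02,0.3,0,0,0,0,0.02,0.3,0,0,0,0,0.02,0.3,0,0,0,0]
}}

```text
clock: 15.35
tcp_pos: [0.5521, 0.0352, 0.0155]
tcp_rot: [0.686, 0.728, -0.0, -0.0]
ft_force: [0.3, -0.9, 1.6]
finger_gap: 0.0352
grasp_force: 0.6
```

Run:
```python
from h import *
im=snap("side","s6");cv2.imwrite("pics/s6c.png",cv2.resize(im[120:270,180:380],None,fx=4,fy=4))
```

```text
(no output)
```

View pics/s6c.png

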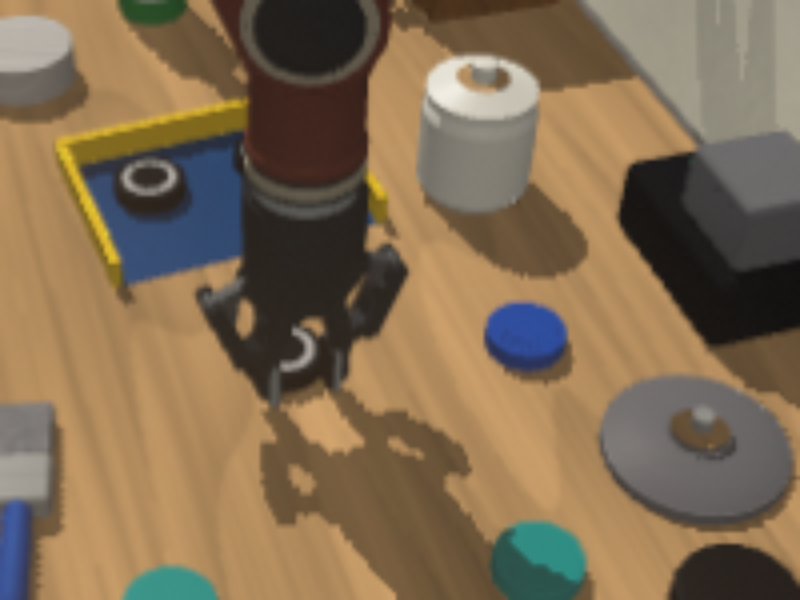

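Cap C, at crop (290,352), is seated between the fingers and lined up with the middle of the opening.

Emit:
{"method": "jog_arm", "body": {
  "targets": [0.02,0.3,0,0,0,0,0.02,0.3,0,0,0,0,0.02,0.3,0,0,0,0,0.02,0.3,0,0,0,0,0.02,0.3,0,0,0,0,0.02,0.3,0,0,0,0,0,0.3,0,0,0,0,0,0.25,0,0,0,0]
}}

```text
clock: 16.4
tcp_pos: [0.5592, 0.1764, 0.0155]
tcp_rot: [0.685, 0.728, 0.0, -0.0]
ft_force: [0.6, -0.9, 0.3]
finger_gap: 0.0352
grasp_force: 0.1
```

Emit:
{"method": "jog_arm", "body": {
  "targets": [0,0.2,0,0,0,0,0,0.1,0,0,0,0,0,0,0,0,0,0,0,-0.4,0,0,0,0,0,-0.6,0.3,0,0,0,0,-0.8,0.6,0,0,0,0,-0.8,0.6,0,0,0,0,-0.8,0.5,0,0,0]
}}

```text
clock: 17.4
tcp_pos: [0.5593, -0.0138, 0.1371]
tcp_rot: [0.686, 0.727, 0.0, 0.001]
ft_force: [0.2, -0.5, 0.2]
finger_gap: 0.0351
grasp_force: 0.0
```

Emit:
{"method": "jog_arm", "body": {
  "targets": [0,-0.8,0,0,0,0,0,-0.8,0,0,0,0,0,-0.6,0,0,0,0,0,0,0,0,0,0]
}}

```text
clock: 17.9
tcp_pos: [0.558, -0.1488, 0.136]
tcp_rot: [0.689, 0.725, -0.001, 0.001]
ft_force: [-0.3, 0.2, 0.1]
finger_gap: 0.0352
grasp_force: 0.0
```

Run:
```python
from h import *
im=snap("top","t7");cv2.imwrite("pics/t7c.png",cv2.resize(im[120:270,160:410],None,fx=3,fy=3))
m=((cv2.cvtColor(im,cv2.COLOR_BGR2HSV)[...,1]<70)).astype(np.uint8)
for a in blobs(m[158:217,187:230],30): 
    q=a[0]+[187,158]; p=ray("top",q,.016)[0]; print(q.round(1),a[1][2:],p.round(4),fen(p))
```

```text
[197.8 173.1] [ 22  18 292] [0.6048 0.2843 0.016 ] (np.float64(0.023), np.float64(-0.0471))
[217.4 187.2] [ 20  18 279] [0.5586 0.2238 0.016 ] (np.float64(-0.034), np.float64(0.0033))
[201.3 204.4] [ 20  18 280] [0.5065 0.2744 0.016 ] (np.float64(0.0201), np.float64(0.0517))
[188.  210.5] [ 4 13 34] [0.4888 0.3157 0.016 ] (np.float64(0.0626), np.float64(0.0663))
```

View pics/t7c.png

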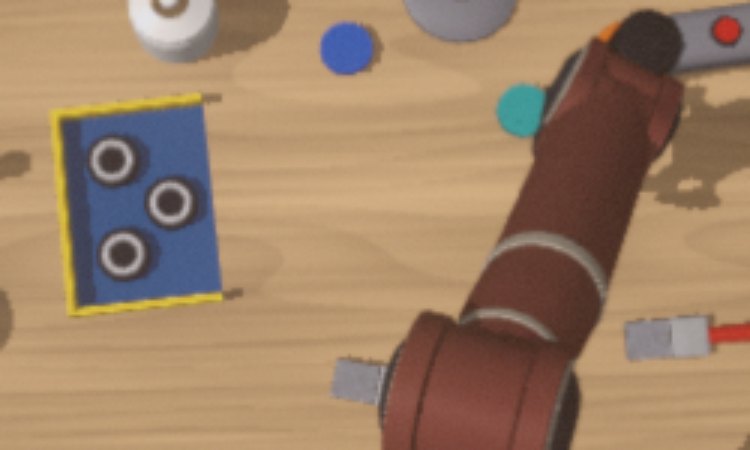

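All three caps, at crop (112,160), (170,202) and (123,254), lie inside with more than 10 mm to spare, and the robot is clear.

```bash
python3 -c "
from rig import bot
print(bot.job_done())"
```

```text
the job is handed in; nothing more can be done
None
```

I swept all three caps flat into the fence without disturbing anything else that I could see. The job is handed in at about 18 s on the robot's clock, and no verdict came back.

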